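# Rearrange the still life on its stands

## Task

The still life for the drawing class is mixed up: every piece stands on another piece's stand. Put the bottle on the wooden box, the mug on the banding wheel, the milk carton on the books and the paint jar on the paving brick, each upright in the middle of its stand, parking a piece on the empty tile whenever a stand must first be freed. Set the pieces down gently without dropping or toppling them, and leave the beaker of brushes where it is.

Things in the scene. Friction and masses are not known exactly. Their poses are not given: they have to be found in the camera images.
- bottle: Small green glass bottle with a dark metal cap, closed and empty, 126 mm tall: straight round body 52 mm in diameter up to 72 mm, then a shoulder, neck 23 mm, cap 27 mm in diameter from 112 mm up. About 0.24 kg. Origin at the centre of its underside, z up.
- mug: Straight white ceramic mug, 62 mm in diameter (58 at the foot), 72 mm tall, wall 4 mm, empty, with one handle that stands out 27 mm beyond the wall on its own +y side. About 0.2 kg. Origin at the centre of the underside of the round cup, z up.
- carton: Small white milk carton with orange bands near the foot: square 56 x 56 mm, upright sides up to 78 mm, then a gable roof with a thin fin, 112 mm tall in all. The fin and ridge run along its own x axis, its sides face along x and y. About 0.22 kg. Origin at the centre of its underside, z up.
- paint_jar: Small round paint jar with a black ribbed screw cap and off-white paint inside, 76 mm tall: clear body 44 mm in diameter up to 50 mm, cap 48 mm over its ribs from 50 to 76 mm. About 0.13 kg. Origin at the centre of its underside, z up.
- wooden_box: Stand: upturned square plywood box, 130 x 130 mm, flat top at 60 mm. Fixed; origin at the centre of its underside on the table, z up.
- banding_wheel: Stand: potter's banding wheel, a round bare-metal disc 150 mm in diameter on a grey pedestal, flat top at 60 mm; it is locked and does not turn. Fixed; origin at the centre of its underside on the table, z up.
- books: Stand: two hardback books piled flat, 170 x 120 mm (long side along its x), flat top (165 x 115 mm) at 50 mm. Fixed; origin at the centre of its underside on the table, z up.
- paver: Stand: red clay paving brick lying flat, 200 x 100 mm (long side along its x), flat top at 50 mm. Fixed; origin at the centre of its underside on the table, z up.
- tile: Empty blue-glazed tile lying on the table, 130 x 130 mm, 6 mm thick, flat: the free spot where a piece can be parked. Fixed; origin at the centre of its underside on the table, z up.
- beaker: White plastic beaker holding three short paint brushes (one rigid body), 85 mm tall, 68 mm in diameter at the rim, brush tips up to 152 mm above the table and within 36 mm of its axis. Stands loose on the table among the stands and is to be left alone. Origin at the centre of its underside, z up.

How it is judged:
At the end, for the whole second after the job is handed in: The bottle stands on the wooden box, the mug on the banding wheel, the milk carton on the books and the paint jar on the paving brick; each within 15 mm of the middle of its stand, its underside within 6 mm of the stand's top, upright within 0.1 rad, and at rest (horizontal distance between bottle and wooden_box below 0.015 m and z of bottle in the frame of wooden_box between 0.054 and 0.066 m and angle between each of bottle, mug, carton, paint_jar's own z axis and vertical below 0.1 rad and linear speed of each of bottle, mug, carton, paint_jar below 0.02 m/s and angular speed of each of bottle, mug, carton, paint_jar below 0.2 rad/s and horizontal distance between mug and banding_wheel below 0.015 m and z of mug in the frame of banding_wheel between 0.054 and 0.066 m and horizontal distance between carton and books below 0.015 m and z of carton in the frame of books between 0.044 and 0.056 m and horizontal distance between paint_jar and paver below 0.015 m and z of paint_jar in the frame of paver between 0.044 and 0.056 m); the robot touches nothing.
It fails at once if a piece is knocked over (angle between any of bottle, mug, carton, paint_jar's own z axis and vertical above 0.6 rad).
It fails at once if a piece is dropped: it falls free of the fingers at more than 0.7 m/s (a drop of some 25 mm) ((linear speed of bottle above 0.7 m/s and contact force between the fingers and bottle below 0.05 N) or (linear speed of mug above 0.7 m/s and contact force between the fingers and mug below 0.05 N) or (linear speed of carton above 0.7 m/s and contact force between the fingers and carton below 0.05 N) or (linear speed of paint_jar above 0.7 m/s and contact force between the fingers and paint_jar below 0.05 N)).
It fails at once if the beaker of brushes is pushed more than 25 mm away or knocked over (distance of beaker from where it was at the start of the episode above 0.025 m or angle between beaker's own z axis and vertical above 0.5 rad).
It also fails if it takes over 136 s, if anything falls off the work surface, if the arm or the gripper's body presses on something with over 40 N, if the wrist force passes 120 N, or if a joint passes its speed limit or range.

## Robot

A 6-joint arm with a two-finger parallel gripper is mounted at the origin on the work surface. World frame = base frame: x ahead of the robot, y to its left, z up, the work surface at z = 0. Lengths are in m, angles in rad, forces in N, time in s.
With the tool pointing down it reaches from about 0.375 to 0.975 m from the base axis. Payload 3.8 kg.
Tool frame: the origin (TCP) lies midway between the tips of the shut fingers; the grasp point (between the pads) lies 19 mm behind it; z points along the fingers, y is the line along which they close (so a half turn about z gives the same grasp; the last joint's range is limited). The gripper opens to 85 mm and grips with 20 to 120 N. Pads are 22 mm wide; open, the fingers measure 114 mm over their backs; the gripper's body (76 mm by 85 mm) begins 54 mm behind the grasp point. The pads swing forward as they close: fully open they stand 13 mm farther back than shut.
Start: joints at [1.247, 0.264, 1.604, -0, 1.274, -0.037], TCP at [0.191, 0.647, 0.231] pointing down, gripper open.
Joint ranges: [-2.63, 2.63], [-0.94, 2.18], [0.31, 2.57], [-1.31, 4.45], [0, 2.66], [-2.55, 2.55]. Speed limits (rad/s): [2.57, 2.57, 3.14, 3.14, 3.14, 3.14].

## Interface

Orientations are given as a rotation vector (axis times angle).
In Python, from workcell import status, read_camera, workorder, masks_of gives the robot as it stands.
- The arm moves only by the tool drive_tool, never from a script. Its argument "rows" is a list of rows, each a list of 7 numbers: the turn, a rotation vector about the tool's x, y, z in degrees, then the shift along the tool's x, y, z in m, then the opening, from 0 (shut) to 1 (fully open). In form: [[ax, ay, az, tx, ty, tz, claw], ...]. A call has 1 to 8 rows; each row shifts and turns the commanded pose from where the row before left it, along the tool's axes as they then stand; what a row does not reach is not made up. A row lasts 1/12 s, in which the tool goes at most 41.7 mm and 7.16 degrees, less where a joint would pass 70% of its speed; a pose out of reach is approached as far as the arm can. A call is refused whole if a number of a shift passes 0.0417 or a number of a turn 7.16, either way. A call with a gripper value outside its range is refused whole. The fingers move at their own pace and stop on an object; "force" is the grip in N (left out, the last holds). Time passes only in rows, so rows that do not move let the fingers close. It gives the time, the measured TCP pose, the force, the opening and the grip force at its end, in the units of the state.
- status.read_state(): the state, without advancing time (a new reading comes with each control period).
- read_camera(name): name is "scene" or "top"; returns a dict with "color" (420x560x3 uint8, red, green, blue), "intrinsics" (3x3 intrinsics, pixels), "world_from_camera" (4x4, takes a point from camera to world coordinates). Camera axes: x right, y up, looking along -z (the intrinsics and any distortion apply to the point x, -y, -z); pixel columns grow to the right and rows downward; lengths in m; the calibration is good to about 2 mm. A picture is of the moment at which its call begins. There is no depth.
- workorder.finish_job(): hands the job in; it is judged then, once.
Trained networks look in a picture, given as the dict that the camera call returned (one of the last four; its "shot" number tells which), for a name from the list of things; names that differ only in an ending like _2 or _b are one class to them, and where a whole thing is asked for, a point or a joint stands for the part that bears it (a point fixed in the world has none). Each returns a list of dicts, best first, with "score" (0 to 1); they miss things now and then, are a little off and sometimes report something else, mostly with a low value. They report only what shows in the picture. A call takes as long as a camera call.
- masks_of(picture, name): "mask" (420x560 bool, what is visible of it) and "bbox" ([left, top, right, bottom] in pixels, round what is visible of it).
The state is a dict: "time": time; "q": joint angles; "joint_vel": joint speeds; "joint_torque": joint torques, N m; "tool_pos": TCP position; "tcp_rot": TCP orientation; "wrist_force": force on the tool from outside, world axes, zero at the start; "torque": the same for the moment, N m; "width": opening from 0.0 (shut) to 1.0 (fully open); "grip_force": force on a finger pad.
Only numpy, scipy, OpenCV 4.12 (cv2) and the standard library are available. Lean on these libraries where they do the work, as an engineer would, in place of code of your own. Each camera call takes 0.05 s, during which the arm holds its last target. There are 200 camera calls.

## Working session

There is one attempt and no reset: what is moved stays moved. The work goes in short steps, Python scripts to look and compute and a tool call to move; the robot and the scene stay as the last step left them, time stands still between calls to the robot, and variables do not carry over. Pictures are saved under pics/ and viewed, at most 14 in all, crops included, and the job is handed in when it is done.

Besides the shell and the picture viewer there is one more tool, called after "Request:" as name([rows], argument=value, ...), one row to a line, values as JSON. drive_tool: Moves the arm, as the interface text tells. Its arguments: {"type":"object","properties":{"rows":{"type":"array"},"force":{"type":"number"}},"required":["rows"]}

```bash
ls; mkdir -p pics
cat > h.py <<'E'
import numpy as np, cv2
from workcell import status, read_camera, workorder, masks_of
def ray(p,u,v):
    K=p["intrinsics"];M=np.array(p["world_from_camera"])
    d=np.linalg.inv(K)@[u,v,1]; d=M[:3,:3]@[d[0],-d[1],-d[2]]
    return M[:3,3],d
def at(p,u,v,z):
    o,d=ray(p,u,v); return o+d*(z-o[2])/d[2]
def save(p,n): cv2.imwrite("pics/"+n,p["color"][:,:,::-1])
E
python3 - <<'E'
from h import *
s=status.read_state();print({k:np.round(v,3) for k,v in s.items()})
for c in("scene","top"):
    p=read_camera(c);save(p,c+"0.png");print(p["intrinsics"],p["world_from_camera"],p.keys())
    for n in "bottle mug carton paint_jar wooden_box banding_wheel books paver tile beaker".split():
        for r in masks_of(p,n)[:2]:
            ys,xs=np.nonzero(r["mask"]);print(c,n,round(r["score"],2),r["bbox"],len(xs),np.round([xs.mean(),ys.mean()],1) if len(xs) else '')
E
```

```text
pics
{'time': np.float64(0.0), 'q': array([ 1.247,  0.265,  1.605, -0.   ,  1.274, -0.037]), 'joint_vel': array([ 0.001, -0.002,  0.   , -0.001, -0.001,  0.   ]), 'joint_torque': array([ 3.0000e-03, -5.1511e+01, -3.6732e+01,  0.0000e+00,  1.3000e-02,
        0.0000e+00]), 'tool_pos': array([0.191, 0.647, 0.23 ]), 'tcp_rot': array([-4.490e-01, -3.109e+00,  3.000e-03]), 'wrist_force': array([-1.035, -0.112, -0.054]), 'torque': array([-0.026, -0.034, -0.021]), 'grip_force': np.float64(0.0), 'width': np.float64(0.998)}
[[534.84414252   0.         273.34389416]
 [  0.         534.84414252 200.62788356]
 [  0.           0.           1.        ]] [[ 0.31189913 -0.73595535  0.60090653  1.35381038]
 [ 0.95005766  0.24854297 -0.18872425 -0.24418125]
 [-0.01045847  0.62975878  0.77672035  1.12116603]
 [ 0.          0.          0.          1.        ]] dict_keys(['color', 'intrinsics', 'world_from_camera', 'shot'])
scene bottle 0.97 [109.4, 179.2, 136.5, 225.7] 763 [121.  203.6]
scene carton 0.64 [378.2, 116.7, 412.1, 162.6] 964 [395.8 139.7]
scene carton 0.55 [347.4, 189.5, 373.3, 223.1] 577 [3
[... 1015 characters left out ...]
496103]
 [ 0.          0.          0.          1.        ]] dict_keys(['color', 'intrinsics', 'world_from_camera', 'shot'])
top bottle 0.91 [423.1, 251.9, 454.9, 280.1] 613 [437.7 266.1]
top mug 0.95 [268.9, 238.7, 307.5, 270.9] 757 [292.7 254.7]
top carton 0.9 [92.8, 223.1, 135.4, 253.5] 1041 [115.  238.9]
top paint_jar 0.83 [190.3, 156.7, 210.8, 188.7] 468 [200.  171.7]
top wooden_box 0.83 [171.0, 149.1, 229.1, 211.0] 2545 [198.6 183.2]
top banding_wheel 0.97 [93.2, 208.7, 157.4, 277.9] 2181 [125.9 247.7]
top books 0.97 [401.7, 231.2, 462.8, 302.4] 3230 [428.7 268.6]
top tile 0.89 [335.9, 168.3, 390.4, 220.1] 2577 [362.9 196.1]
top beaker 0.65 [274.9, 153.2, 301.5, 186.4] 733 [286.5 169.6]
```

Run:
```python
import cv2
for c in("scene","top"):
    i=cv2.imread(f"pics/{c}0.png"); i=i[90:310,60:460] if c=="scene" else i[120:320,70:490]
    cv2.imwrite(f"pics/{c}0c.png",cv2.resize(i,None,fx=1.9,fy=1.9,interpolation=cv2.INTER_CUBIC))
```

```text
(no output)
```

View pics/scene0c.png

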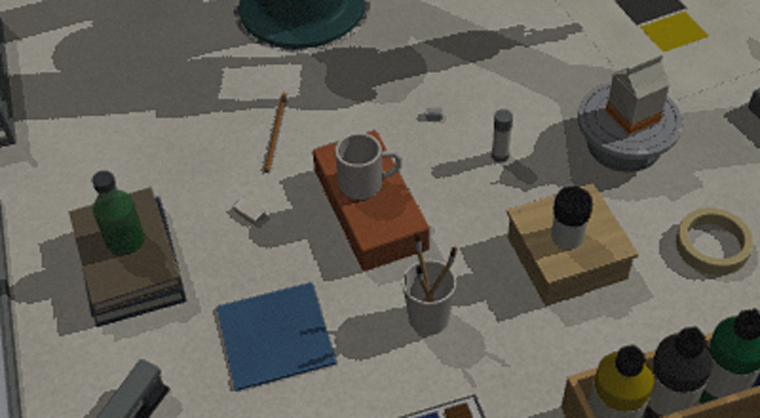

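View pics/top0c.png

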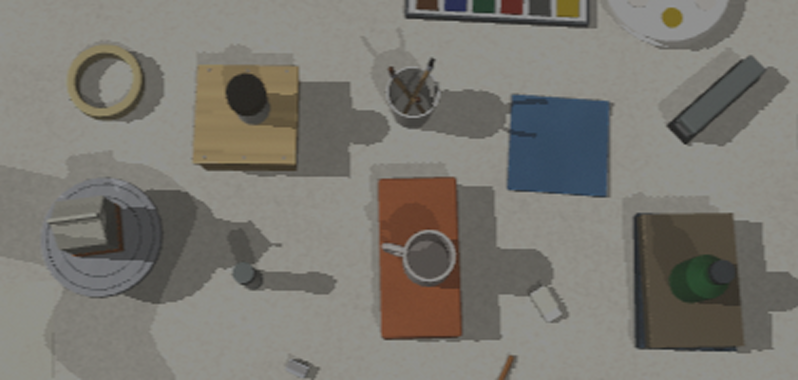

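The top view (crop: x = 70+u/1.9, y = 120+v/1.9) shows four pairs. The jar is on the box at (246,94), the carton on the wheel at (90,228), the mug on the brick at (428,257) with its handle to the left, and the bottle on the books at (700,280). The tile at (558,145) is empty, and the beaker is at (413,92) between the box and the tile. So the order is bottle→tile, carton→books, mug→wheel, jar→brick, bottle→box. Next I fit poses by matching silhouettes.

```bash
cat >> h.py <<'E'
from scipy.optimize import minimize
from scipy.ndimage import binary_fill_holes
A=np.linspace(0,2*np.pi,48,endpoint=False)
def ring(r,z): return np.c_[r*np.cos(A),r*np.sin(A),0*A+z]
def cyl(r0,z0,r1,z1): return np.r_[ring(r0,z0),ring(r1,z1)]
def box(a,b,z0,z1): return np.array([[sx*a/2,sy*b/2,z] for sx in(-1,1) for sy in(-1,1) for z in(z0,z1)])
H={"bottle":[cyl(.026,0,.026,.072),cyl(.026,.072,.0115,.092),cyl(.0115,.09,.0115,.112),cyl(.0135,.112,.0135,.126)],
"mug":[cyl(.029,0,.031,.072),box(.01,.031,.012,.06)+[0,.0425,0]],
"carton":[box(.056,.056,0,.078),np.r_[box(.056,.056,.078,.0781),box(.056,.003,.1,.112)]],
"paint_jar":[cyl(.022,0,.022,.05),cyl(.024,.05,.024,.076)],
"wooden_box":[box(.13,.13,0,.06)],"banding_wheel":[cyl(.075,.05,.075,.06)],
"books":[box(.17,.12,0,.025),box(.165,.115,.025,.05)],"paver":[box(.2,.1,0,.05)],"tile":[box(.13,.13,0,.006)],
"beaker":[cyl(.026,0,.034,.085)]}
def proj(p,X):
    M=np.array(p["world_from_camera"]);c=(X-M[:3,3])@M[:3,:3]
    return (c[:,:2]*[1,-1]/-c[:,2:])@np.diag(np.diag(p["intrinsics"])[:2])+p["intrinsics"][:2,2]
def render(p,name,x,y,z,a,S=4):
    im=np.zeros((420*S,560*S),np.uint8);c,s=np.cos(a),np.sin(a)
    for h in H[name]:
        X=h@np.array([[c,s,0],[-s,c,0],[0,0,1]])+[x,y,z]
        q=cv2.convexHull(((proj(p,X)+.5)*S*16).astype(np.int32));cv2.fillConvexPoly(im,q,255,shift=4)
    return cv2.resize(im,(560,420),interpolation=cv2.INTER_AREA)/255.
def fit(views,name,z,x0,yaws,extra=None):
    # views: [(pic,mask,ignore)]
    def cost(v):
        t=0
        for p,m,ig in views:
            r=render(p,name,v[0],v[1],z,v[2]/10);w=~ig
            t+=np.abs(r-m)[w].sum()/m.sum()
        return t/len(views)
    best=None
    for a in yaws:
        r=minimize(cost,[*x0,a*10],method="Nelder-Mead",options=dict(initial_simplex=np.array([*x0,a*10])+np.array([[0,0,0],[.02,0,0],[0,.02,0],[0,0,2 if len(yaws)>1 or a else 2]]),xatol=2e-4,fatol=1e-4))
        if best is None or r.fun<best.fun: best=r
    return np.r_[best.x[:2],best.x[2]/10],best.fun
E
cat > measure.py <<'E'
from h import *
P=[read_camera("top"),read_camera("scene")]
names="bottle mug carton paint_jar beaker wooden_box banding_wheel books paver tile".split()
Z=dict(bottle=.05,mug=.05,carton=.06,paint_jar=.06)
M=[{},{}]
for i,p in enumerate(P):
    for n in names:
        r=masks_of(p,n)
        if r and r[0]["score"]>.5: M[i][n]=np.array(r[0]["mask"])
    if "paver" not in M[i]:
        h=cv2.cvtColor(p["color"],cv2.COLOR_RGB2HSV);m=((h[...,0]<12)&(h[...,1]>130)).astype(np.uint8)
        n_,l,st,_=cv2.connectedComponentsWithStats(cv2.morphologyEx(m,cv2.MORPH_OPEN,np.ones((3,3))));M[i]["paver"]=l==1+np.argmax(st[1:,4])
on=dict(wooden_box="paint_jar",banding_wheel="carton",books="bottle",paver="mug")
for n in names:
    z=Z.get(n,0);views=[];e=[]
    for i,p in enumerate(P):
        if n in M[i]:
            ig=np.zeros((420,560),bool)
            for k in names[:5]:
                if k!=n and k in M[i] and n not in names[:4]: ig|=cv2.dilate(M[i][k].astype(np.uint8),np.ones((3,3)))>0
            m=binary_fill_holes(M[i][n])
            if n=="banding_wheel" and i==1: continue
            views.append((p,m,ig))
    if not views: print(n,"none");continue
    ys,xs=np.nonzero(views[0][1]);x0=at(views[0][0],xs.mean(),ys.mean(),z+.03)[:2]
    rnd=n in("bottle","paint_jar","beaker","banding_wheel")
    yaws=[0] if rnd else np.arange(-3,3,.75) if n=="mug" else [-.7,0,.7,1.4] 
    v,f=fit(views,n,z,x0,yaws)
    # single views
    s=[np.round(fit([w],n,z,v[:2],[v[2]])[0],3).tolist() for w in views]
    print(n,np.round(v,4),round(f,3),s)
E
time python3 measure.py
```

```text
bottle [ 0.4503 -0.352   0.1516] 0.866 [[0.45, -0.352, 0.222], [-0.696, 0.315, 3.285]]
mug [ 0.4566 -0.0273 -0.2333] 0.106 [[0.456, -0.027, -0.245], [0.459, -0.029, -0.147]]
carton [0.4726 0.377  1.7829] 0.046 [[0.472, 0.377, 1.751], [0.473, 0.377, 1.816]]
paint_jar [0.6397 0.2019 0.0792] 0.077 [[0.638, 0.201, 0.151], [0.642, 0.201, 0.148]]
beaker [6.666e-01 3.000e-04 9.220e-02] 0.109 [[0.667, 0.001, 0.065], [0.668, -0.001, 0.162]]
wooden_box [0.6333 0.2126 1.6234] 0.077 [[0.633, 0.213, 1.623], [0.63, 0.213, 1.592]]
banding_wheel [0.4663 0.3776 0.0047] 0.048 [[0.466, 0.378, 0.031]]
books [ 0.4548 -0.3562  0.0506] 0.037 [[0.455, -0.356, 0.051]]
paver [ 0.4652 -0.0176  0.0598] 0.076 [[0.465, -0.017, 0.082], [0.464, -0.018, 0.044]]
tile [ 0.6284 -0.1959 -0.0174] 0.034 [[0.628, -0.195, -0.024], [0.629, -0.196, -0.023]]
real	1m38.090s
user	1m25.722s
sys	1m28.086s
```

Request:
drive_tool([
  [0, 0, 3.6, 0, 0, 0, 1],
  [0, 0, 7, 0, 0, 0, 1],
  [0, 0, 7, 0, 0, 0, 1],
  [0, 0, 7, 0, 0, 0, 1],
  [0, 0, 7, 0, 0, 0, 1],
  [0, 0, 7, 0, 0, 0, 1],
  [0, 0, 7, 0, 0, 0, 1],
  [0, 0, 7, 0, 0, 0, 1],
], force=30)

```text
time: 2.87
tool_pos: [0.1909, 0.6474, 0.2313]
tcp_rot: [1.788, 2.583, -0.0]
wrist_force: [-0.6, -0.7, 0.2]
width: 0.999
grip_force: 0.0
```

Request:
drive_tool([
  [0, 0, 7, 0, 0, 0, 1],
  [0, 0, 7, 0, 0, 0, 1],
  [0, 0, 7, 0, 0, 0, 1],
  [0, 0, 0, -0.01, 0.01, 0, 1],
  [0, 0, 0, -0.02, 0.02, 0, 1],
  [0, 0, 0, -0.03, 0.03, 0, 1],
  [0, 0, 0, -0.03, 0.03, 0, 1],
  [0, 0, 0, -0.03, 0.03, 0, 1],
])

```text
time: 3.53
tool_pos: [0.3104, 0.527, 0.2313]
tcp_rot: [2.216, 2.226, 0.0]
wrist_force: [0.7, 0.1, 0.5]
width: 1.0
grip_force: 0.0
```

Request:
drive_tool([
  [0, 0, 0, -0.03, 0.03, 0, 1],
  [0, 0, 0, -0.03, 0.03, 0, 1],
  [0, 0, 0, -0.03, 0.03, 0, 1],
  [0, 0, 0, -0.04, 0.03, 0, 1],
  [0, 0, 0, -0.04, 0.02, 0, 1],
  [0, 0, 0, -0.04, 0, 0, 1],
  [0, 0, 0, -0.04, 0, 0, 1],
  [0, 0, 0, -0.04, 0, 0, 1],
])

```text
time: 4.2
tool_pos: [0.4412, 0.247, 0.2312]
tcp_rot: [2.218, 2.224, -0.0]
wrist_force: [1.1, -0.7, 0.8]
width: 0.999
grip_force: 0.0
```

Request:
drive_tool([
  [0, 0, 0, -0.04, 0, 0, 1],
  [0, 0, 0, -0.04, 0, 0, 1],
  [0, 0, 0, -0.04, 0, 0, 1],
  [0, 0, 0, -0.04, 0, 0, 1],
  [0, 0, 0, -0.04, 0, 0, 1],
  [0, 0, 0, -0.04, 0, 0, 1],
  [0, 0, 0, -0.04, 0, 0, 1],
  [0, 0, 0, -0.04, 0, 0, 1],
])

```text
time: 4.87
tool_pos: [0.44, -0.0726, 0.2316]
tcp_rot: [2.217, 2.224, 0.0]
wrist_force: [0.1, -0.2, -1.1]
width: 0.998
grip_force: 0.0
```

Request:
drive_tool([
  [0, 0, 0, -0.04, 0, 0, 1],
  [0, 0, 0, -0.04, 0, 0, 1],
  [0, 0, 0, -0.04, 0, 0, 1],
  [0, 0, 0, -0.04, 0, 0, 1],
  [0, 0, 0, -0.04, 0, 0, 1],
  [0, 0, 0, -0.03, 0, 0, 1],
  [0, 0, 0, -0.03, 0, 0, 1],
  [0, 0, 0, -0.01, 0, 0, 1],
])

```text
time: 5.53
tool_pos: [0.4395, -0.3444, 0.2314]
tcp_rot: [2.22, 2.22, -0.003]
wrist_force: [0.6, -0.3, 1.6]
width: 1.002
grip_force: 0.0
```

Request:
drive_tool([
  [0, 0, 0, 0, 0, 0, 1],
  [0, 0, 0, 0, 0, 0, 1],
])

```text
time: 5.7
tool_pos: [0.4401, -0.3399, 0.231]
tcp_rot: [-2.221, -2.22, -0.001]
wrist_force: [0.6, 0.2, -0.2]
width: 1.001
grip_force: 0.0
```

```bash
python3 - <<'E'
from h import *
for c in("top","scene"):
    p=read_camera(c)
    for r in masks_of(p,"bottle")[:2]:
        if r["score"]<.5: continue
        m=np.array(r["mask"]);ys,xs=np.nonzero(m);print(c,r["score"],r["bbox"],len(xs),np.round(fit([(p,m,np.zeros_like(m))],"bottle",.05,[.45,-.352],[.1])[0],4))
    save(p,c+"1.png")
E
python3 -c "
import cv2,numpy as np
a=cv2.imread('pics/top1.png')[180:340,340:520];b=cv2.imread('pics/scene1.png')[130:290,50:230]
cv2.imwrite('pics/b1.png',cv2.resize(np.hstack([a,b]),None,fx=2.2,fy=2.2))"
```

```text
top 0.76 [420.5, 251.9, 454.3, 279.0] 686 [ 0.4497 -0.3528  0.1881]
scene 0.75 [108.4, 179.4, 134.8, 225.2] 821 [ 0.4528 -0.3534  0.2248]
```

View pics/b1.png

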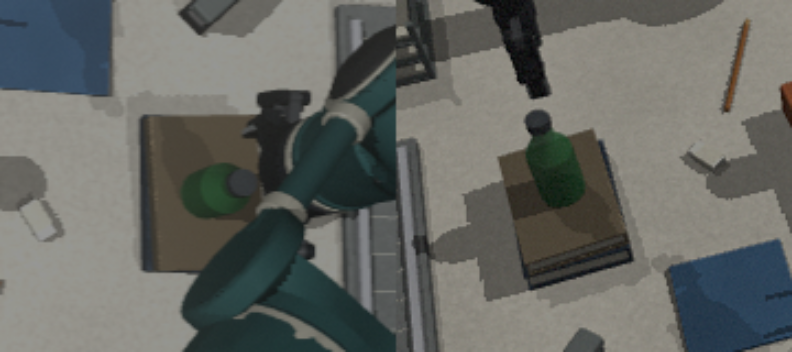

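Both views fit the bottle at about (0.451, −0.353), and the tool is 11 mm and 13 mm short of that. I'll centre it, descend onto the cap and close.

Request:
drive_tool([
  [0, 0, 0, -0.013, 0.011, 0, 1],
  [0, 0, 0, 0, 0, 0.02, 1],
  [0, 0, 0, 0, 0, 0.02, 1],
  [0, 0, 0, 0, 0, 0.02, 1],
  [0, 0, 0, 0, 0, 0.015, 1],
  [0, 0, 0, 0, 0, 0.01, 1],
  [0, 0, 0, 0, 0, 0, 1],
  [0, 0, 0, 0, 0, 0, 1],
])

```text
time: 6.57
tool_pos: [0.4518, -0.3523, 0.1462]
tcp_rot: [-2.22, -2.222, 0.0]
wrist_force: [-0.7, 0.5, -0.4]
width: 1.001
grip_force: 0.0
```

Request:
drive_tool([
  [0, 0, 0, 0, 0, 0, 0.6],
  [0, 0, 0, 0, 0, 0, 0.5],
  [0, 0, 0, 0, 0, 0, 0.4],
  [0, 0, 0, 0, 0, 0, 0.35],
  [0, 0, 0, 0, 0, 0, 0.3],
  [0, 0, 0, 0, 0, 0, 0.25],
  [0, 0, 0, 0, 0, 0, 0.2],
  [0, 0, 0, 0, 0, 0, 0.2],
])

```text
time: 7.23
tool_pos: [0.452, -0.3535, 0.1471]
tcp_rot: [2.221, 2.22, -0.0]
wrist_force: [-1.1, 0.0, 4.7]
width: 0.305
grip_force: 29.4
```

Request:
drive_tool([
  [0, 0, 0, 0, 0, 0, 0],
  [0, 0, 0, 0, 0, 0, 0],
  [0, 0, 0, 0, 0, 0, 0],
  [0, 0, 0, 0, 0, 0, 0],
], force=40)

```text
time: 7.57
tool_pos: [0.452, -0.3535, 0.147]
tcp_rot: [2.221, 2.22, -0.0]
wrist_force: [-1.2, 1.2, 6.4]
width: 0.298
grip_force: 38.9
```

Request:
drive_tool([
  [0, 0, 0, 0, 0, -0.005, 0],
  [0, 0, 0, 0, 0, -0.01, 0],
  [0, 0, 0, 0, 0, -0.015, 0],
  [0, 0, 0, 0, 0, -0.015, 0],
  [0, 0, 0, 0, 0, -0.01, 0],
  [0, 0, 0, 0, 0, -0.005, 0],
  [0, 0, 0, 0.005, 0.005, 0, 0],
  [0, 0, 0, 0.01, 0.01, 0, 0],
])

```text
time: 8.23
tool_pos: [0.4664, -0.3383, 0.2061]
tcp_rot: [-2.224, -2.219, 0.001]
wrist_force: [0.1, -1.2, -3.2]
width: 0.3
grip_force: 39.5
```

Request:
drive_tool([
  [0, 0, 0, 0.02, 0.02, 0, 0],
  [0, 0, 0, 0.025, 0.03, 0, 0],
  [0, 0, 0, 0.025, 0.03, 0, 0],
  [0, 0, 0, 0.025, 0.03, 0, 0],
  [0, 0, 0, 0.02, 0.025, 0, 0],
  [0, 0, 0, 0.015, 0.015, 0, 0],
  [0, 0, 0, 0.01, 0.01, 0, 0],
  [0, 0, 0, 0, 0, 0, 0],
])

```text
time: 8.9
tool_pos: [0.6285, -0.1944, 0.2046]
tcp_rot: [-2.217, -2.223, -0.001]
wrist_force: [0.1, -0.9, -3.0]
width: 0.304
grip_force: 39.8
```

Run:
```python
from h import *
save(read_camera("scene"),"s2.png")
i=cv2.imread("pics/s2.png")[120:320,80:330];cv2.imwrite("pics/s2c.png",cv2.resize(i,None,fx=2.5,fy=2.5))
print(status.read_state()["tool_pos"])
```

```text
[ 0.62717812 -0.19613057  0.20474386]
```

View pics/s2c.png

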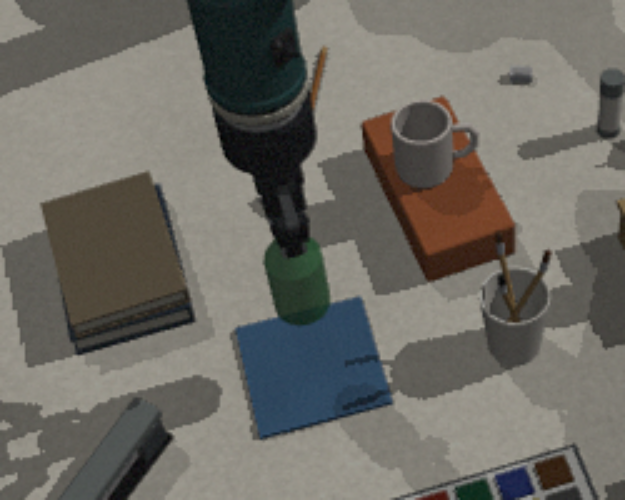

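The bottle hangs upright in the gripper above the tile (body at crop (298,280)). I'll lower it.

Request:
drive_tool([
  [0, 0, 0, 0, 0, 0.01, 0],
  [0, 0, 0, 0, 0, 0.02, 0],
  [0, 0, 0, 0, 0, 0.02, 0],
  [0, 0, 0, 0, 0, 0.02, 0],
  [0, 0, 0, 0, 0, 0.015, 0],
  [0, 0, 0, 0, 0, 0.007, 0],
  [0, 0, 0, 0, 0, 0.004, 0],
  [0, 0, 0, 0, 0, 0.002, 0],
])

```text
time: 9.62
tool_pos: [0.626, -0.1988, 0.1075]
tcp_rot: [-2.223, -2.219, 0.001]
wrist_force: [0.0, -0.3, -2.7]
width: 0.3
grip_force: 39.7
```

Request:
drive_tool([
  [0, 0, 0, 0, 0, 0.001, 0],
  [0, 0, 0, 0, 0, 0.001, 0],
  [0, 0, 0, 0, 0, 0, 0],
])

```text
time: 9.87
tool_pos: [0.6276, -0.1986, 0.1074]
tcp_rot: [2.221, 2.219, 0.001]
wrist_force: [-0.1, 0.4, -2.4]
width: 0.3
grip_force: 39.7
```

Request:
drive_tool([
  [0, 0, 0, 0, 0, 0.002, 0],
  [0, 0, 0, 0, 0, 0.001, 0],
  [0, 0, 0, 0, 0, 0, 0],
])

```text
time: 10.12
tool_pos: [0.6269, -0.1981, 0.1033]
tcp_rot: [2.222, 2.221, 0.0]
wrist_force: [0.3, -0.2, -2.5]
width: 0.3
grip_force: 39.8
```

Request:
drive_tool([
  [0, 0, 0, 0, 0, 0.001, 0],
  [0, 0, 0, 0, 0, 0, 0],
])

```text
time: 10.28
tool_pos: [0.6272, -0.1983, 0.1032]
tcp_rot: [2.221, 2.22, 0.0]
wrist_force: [-0.2, -0.0, 2.3]
width: 0.299
grip_force: 40.1
```

Request:
drive_tool([
  [0, 0, 0, 0, 0, 0, 0.4],
  [0, 0, 0, 0, 0, 0, 0.5],
  [0, 0, 0, 0, 0, 0, 0.7],
  [0, 0, 0, 0, 0, 0, 1],
  [0, 0, 0, 0, 0, -0.01, 1],
  [0, 0, 0, 0, 0, -0.02, 1],
  [0, 0, 0, 0, 0, -0.04, 1],
  [0, 0, 0, 0, 0, -0.04, 1],
])

```text
time: 10.95
tool_pos: [0.6254, -0.1976, 0.2118]
tcp_rot: [-2.219, -2.218, 0.003]
wrist_force: [0.9, -0.3, -0.4]
width: 0.997
grip_force: 0.0
```

Request:
drive_tool([
  [0, 0, 0, 0.01, 0, -0.04, 1],
  [0, 0, 0, 0.02, -0.01, 0, 1],
  [0, 0, 0, 0.036, -0.01, 0, 1],
  [0, 0, 0, 0.036, -0.01, 0, 1],
  [0, 0, 0, 0.036, -0.01, 0, 1],
  [0, 0, 0, 0.036, -0.01, 0, 1],
  [0, 0, 0, 0.036, -0.01, 0, 1],
  [0, 0, 0, 0.036, -0.01, 0, 1],
])

```text
time: 11.62
tool_pos: [0.5564, 0.0494, 0.2534]
tcp_rot: [2.222, 2.22, 0.002]
wrist_force: [0.9, 0.3, -0.0]
width: 0.999
grip_force: 0.0
```

Request:
drive_tool([
  [0, 0, 0, 0.036, -0.01, 0, 1],
  [0, 0, 0, 0.036, -0.01, 0, 1],
  [0, 0, 0, 0.036, -0.01, 0, 1],
  [0, 0, 0, 0.036, -0.01, 0, 1],
  [0, 0, 0, 0.036, -0.01, 0, 1],
  [0, 0, 0, 0.036, -0.01, 0, 1],
  [0, 0, 0, 0.036, -0.01, 0, 1],
  [0, 0, 0, 0.036, -0.01, 0, 1],
])

```text
time: 12.28
tool_pos: [0.4765, 0.3377, 0.2534]
tcp_rot: [2.222, 2.221, 0.002]
wrist_force: [0.8, 0.2, 0.4]
width: 1.002
grip_force: 0.0
```

Request:
drive_tool([
  [0, 0, 0, 0.03, -0.01, 0, 1],
  [0, 0, 0, 0.01, 0, 0, 1],
  [0, 0, -6.1, 0, 0, 0, 1],
  [0, 0, -6.1, 0, 0, 0, 1],
  [0, 0, 0, 0, 0, 0, 1],
  [0, 0, 0, 0, 0, 0, 1],
])

```text
time: 12.78
tool_pos: [0.4674, 0.3757, 0.2528]
tcp_rot: [1.977, 2.441, 0.001]
wrist_force: [0.8, 0.7, -0.0]
width: 1.001
grip_force: 0.0
```

```bash
cat > lk.py <<'E'
import sys
from h import *
n,z,x,y,a=sys.argv[1],*map(float,sys.argv[2:6])
for c in("top","scene"):
    p=read_camera(c)
    for r in masks_of(p,n)[:3]:
        if r["score"]<.4: continue
        m=binary_fill_holes(np.array(r["mask"]));v,f=fit([(p,m,np.zeros_like(m))],n,z,[x,y],[a]);print(c,round(r["score"],2),m.sum(),np.round(v,4),round(f,3))
    save(p,c+sys.argv[6]+".png")
s=status.read_state();print(s["tool_pos"],s["tcp_rot"])
E
python3 lk.py carton .06 .472 .377 1.78 3; python3 lk.py bottle .006 .627 -.198 .1 3
```

```text
top 0.76 1062 [0.4724 0.3779 1.761 ] 0.044
top 0.71 721 [0.3426 0.0296 1.7555] 1.991
[0.46745094 0.37546142 0.25250612] [1.97606911e+00 2.44215228e+00 3.26130080e-04]
top 0.7 542 [ 0.6256 -0.197   0.2929] 0.052
top 0.43 3073 [0.3494 0.0067 0.4543] 1.139
scene 0.98 755 [ 0.6257 -0.198   0.1668] 0.067
scene 0.7 1379 [-0.5197  0.4687  3.2333] 1.0
[0.46731917 0.3756723  0.25234623] [1.97459923e+00 2.44344619e+00 9.23756833e-05]
```

Request:
drive_tool([
  [0, 0, 0, 0.001, 0.005, 0.01, 1],
  [0, 0, 0, 0, 0, 0.02, 1],
  [0, 0, 0, 0, 0, 0.03, 1],
  [0, 0, 0, 0, 0, 0.03, 1],
  [0, 0, 0, 0, 0, 0.03, 1],
  [0, 0, 0, 0, 0, 0.02, 1],
  [0, 0, 0, 0, 0, 0.01, 1],
  [0, 0, 0, 0, 0, 0, 1],
])

```text
time: 13.85
tool_pos: [0.4716, 0.3775, 0.1006]
tcp_rot: [-1.973, -2.444, 0.003]
wrist_force: [0.4, 0.6, 0.5]
width: 0.997
grip_force: 0.0
```

Request:
drive_tool([
  [0, 0, 0, 0, 0, 0, 0.8],
  [0, 0, 0, 0, 0, 0, 0.75],
  [0, 0, 0, 0, 0, 0, 0.7],
  [0, 0, 0, 0, 0, 0, 0.65],
  [0, 0, 0, 0, 0, 0, 0.6],
  [0, 0, 0, 0, 0, 0, 0.6],
  [0, 0, 0, 0, 0, 0, 0.5],
  [0, 0, 0, 0, 0, 0, 0.5],
], force=30)

```text
time: 14.52
tool_pos: [0.4724, 0.3783, 0.1031]
tcp_rot: [1.973, 2.444, 0.002]
wrist_force: [0.1, 1.0, 4.0]
width: 0.654
grip_force: 32.2
```

Request:
drive_tool([
  [0, 0, 0, 0, 0, -0.005, 0.4],
  [0, 0, 0, 0, 0, -0.01, 0.4],
  [0, 0, 0, 0, 0, -0.02, 0.4],
  [0, 0, 0, 0, 0, -0.03, 0.4],
  [0, 0, 0, 0, 0, -0.03, 0.4],
  [0, 0, 0, 0, 0, -0.025, 0.4],
  [0, 0, 0, 0, 0, -0.015, 0.4],
  [0, 0, 0, 0, 0, -0.005, 0.4],
], force=40)

```text
time: 15.18
tool_pos: [0.4731, 0.3789, 0.2465]
tcp_rot: [1.973, 2.443, 0.008]
wrist_force: [0.3, 0.3, -1.3]
width: 0.651
grip_force: 42.9
```

Request:
drive_tool([
  [0, 0, 0, -0.01, -0.004, 0, 0.4],
  [0, 0, 0, -0.02, -0.005, 0, 0.4],
  [0, 0, 0, -0.03, -0.007, 0, 0.4],
  [0, 0, 0, -0.03, -0.007, 0, 0.4],
  [0, 0, 0, -0.03, -0.007, 0, 0.4],
  [0, 0, 0, -0.03, -0.007, 0, 0.4],
  [0, 0, 0, -0.03, -0.007, 0, 0.4],
  [0, 0, 0, -0.03, -0.007, 0, 0.4],
])

```text
time: 15.85
tool_pos: [0.464, 0.1594, 0.2397]
tcp_rot: [-1.972, -2.443, 0.006]
wrist_force: [1.2, -0.0, -2.0]
width: 0.65
grip_force: 42.9
```

Request:
drive_tool([
  [0, 0, 0, -0.03, -0.007, 0, 0.4],
  [0, 0, 0, -0.03, -0.007, 0, 0.4],
  [0, 0, 0, -0.03, -0.007, 0, 0.4],
  [0, 0, 0, -0.03, -0.007, 0, 0.4],
  [0, 0, 0, -0.03, -0.007, 0, 0.4],
  [0, 0, 0, -0.03, -0.007, 0, 0.4],
  [0, 0, 0, -0.03, -0.007, 0, 0.4],
  [0, 0, 0, -0.03, -0.007, 0, 0.4],
])

```text
time: 16.52
tool_pos: [0.4596, -0.086, 0.2398]
tcp_rot: [-1.971, -2.441, 0.003]
wrist_force: [0.1, 0.4, -1.9]
width: 0.652
grip_force: 42.9
```

Request:
drive_tool([
  [0, 0, 0, -0.03, -0.007, 0, 0.4],
  [0, 0, 0, -0.03, -0.007, 0, 0.4],
  [0, 0, 0, -0.03, -0.007, 0, 0.4],
  [0, 0, 0, -0.03, -0.007, 0, 0.4],
  [0, 0, 0, -0.03, -0.007, 0, 0.4],
  [0, 0, 0, -0.03, -0.007, 0, 0.4],
  [0, 0, 0, -0.03, -0.007, 0, 0.4],
  [0, 0, 0, -0.03, -0.007, 0, 0.4],
])

```text
time: 17.18
tool_pos: [0.4556, -0.3316, 0.2395]
tcp_rot: [-1.971, -2.44, 0.0]
wrist_force: [0.3, -0.3, -3.2]
width: 0.65
grip_force: 42.9
```

Request:
drive_tool([
  [0, 0, 0, -0.015, -0.005, 0, 0.4],
  [0, 0, 0, -0.009, -0.003, 0, 0.4],
  [0, 0, 0, 0, 0, 0, 0.4],
  [0, 0, 0, 0, 0, 0, 0.4],
])

```text
time: 17.52
tool_pos: [0.4544, -0.355, 0.2411]
tcp_rot: [-1.973, -2.442, -0.001]
wrist_force: [-0.3, 0.1, -2.0]
width: 0.652
grip_force: 42.9
```

Run:
```python
from h import *
p=read_camera("top");r=masks_of(p,"books")
if r: m=np.array(r[0]["mask"])
r=read_camera("scene");save(r,"s4.png")
rr=masks_of(p,"books"); 
for c in (p,r):
    x=masks_of(c,"books"); m=binary_fill_holes(np.array(x[0]["mask"]));print(x[0]["score"],m.sum(),np.round(fit([(c,m,np.zeros_like(m))],"books",0,[.455,-.356],[.05])[0],4))
i=cv2.imread("pics/s4.png")[100:300,60:310];cv2.imwrite("pics/s4c.png",cv2.resize(i,None,fx=2.5,fy=2.5))
print(status.read_state()["tool_pos"])
```

```text
0.92 3217 [ 0.4547 -0.3542  0.049 ]
0.62 3104 [ 0.4547 -0.3574  0.0394]
[ 0.45553688 -0.35502609  0.24257049]
```

View pics/s4c.png

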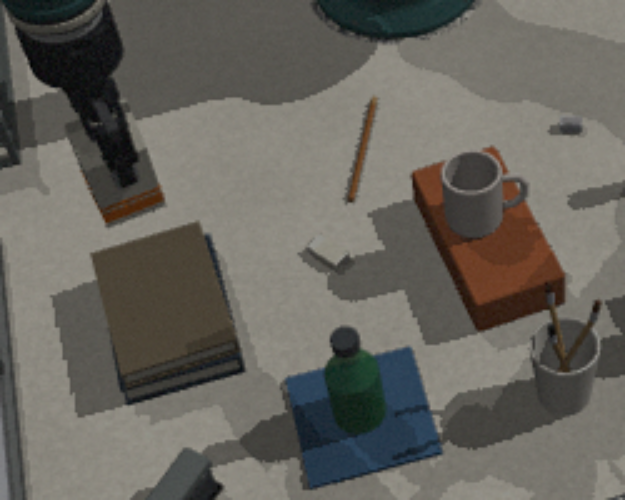

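The carton is held upright over the books, and the bottle stands on the tile at (355,385). I'll lower the carton.

Request:
drive_tool([
  [0, 0, 0, 0, 0, 0.01, 0.4],
  [0, 0, 0, 0, 0, 0.025, 0.4],
  [0, 0, 0, 0, 0, 0.03, 0.4],
  [0, 0, 0, 0, 0, 0.03, 0.4],
  [0, 0, 0, 0, 0, 0.025, 0.4],
  [0, 0, 0, 0, 0, 0.015, 0.4],
  [0, 0, 0, 0, 0, 0.006, 0.4],
  [0, 0, 0, 0, 0, 0, 0.4],
])

```text
time: 18.48
tool_pos: [0.4538, -0.3546, 0.0987]
tcp_rot: [-1.97, -2.441, -0.0]
wrist_force: [0.5, 0.2, -2.4]
width: 0.647
grip_force: 42.9
```

Request:
drive_tool([
  [0, 0, 0, 0, 0, 0.003, 0.4],
  [0, 0, 0, 0, 0, 0.001, 0.4],
  [0, 0, 0, 0, 0, 0, 0.4],
])

```text
time: 18.73
tool_pos: [0.4561, -0.3568, 0.0987]
tcp_rot: [1.972, 2.442, -0.0]
wrist_force: [-0.6, -0.3, -2.4]
width: 0.65
grip_force: 42.9
```

Request:
drive_tool([
  [0, 0, 0, 0, 0, 0.002, 0.4],
  [0, 0, 0, 0, 0, 0, 0.4],
])

```text
time: 18.9
tool_pos: [0.4556, -0.3565, 0.096]
tcp_rot: [1.973, 2.443, -0.0]
wrist_force: [-0.4, 0.2, -1.5]
width: 0.651
grip_force: 42.9
```

Request:
drive_tool([
  [0, 0, 0, 0, 0, 0.001, 0.4],
  [0, 0, 0, 0, 0, 0, 0.4],
])

```text
time: 19.07
tool_pos: [0.4552, -0.3561, 0.0945]
tcp_rot: [1.973, 2.444, -0.0]
wrist_force: [-0.7, 0.6, -2.3]
width: 0.649
grip_force: 42.9
```

Request:
drive_tool([
  [0, 0, 0, 0, 0, 0.001, 0.4],
  [0, 0, 0, 0, 0, 0, 0.4],
])

```text
time: 19.23
tool_pos: [0.4551, -0.356, 0.0932]
tcp_rot: [-1.973, -2.444, -0.0]
wrist_force: [-0.2, 1.0, -2.5]
width: 0.652
grip_force: 42.9
```

Request:
drive_tool([
  [0, 0, 0, 0, 0, 0.001, 0.4],
  [0, 0, 0, 0, 0, 0, 0.4],
])

```text
time: 19.4
tool_pos: [0.4552, -0.3561, 0.0931]
tcp_rot: [-1.973, -2.444, 0.0]
wrist_force: [-2.2, 2.1, 4.0]
width: 0.649
grip_force: 43.4
```

Request:
drive_tool([
  [0, 0, 0, 0, 0, 0.0005, 0.4],
  [0, 0, 0, 0, 0, 0, 0.4],
])

```text
time: 19.57
tool_pos: [0.4552, -0.3561, 0.0931]
tcp_rot: [-1.973, -2.444, 0.0]
wrist_force: [-3.6, 2.7, 7.7]
width: 0.653
grip_force: 43.9
```

Request:
drive_tool([
  [0, 0, 0, 0, 0, 0, 0.7],
  [0, 0, 0, 0, 0, 0, 0.8],
  [0, 0, 0, 0, 0, 0, 1],
  [0, 0, 0, 0, 0, 0, 1],
  [0, 0, 0, 0, 0, -0.01, 1],
  [0, 0, 0, 0, 0, -0.03, 1],
  [0, 0, 0, 0, 0, -0.04, 1],
  [0, 0, 0, 0, 0, -0.04, 1],
])

```text
time: 20.23
tool_pos: [0.4543, -0.3553, 0.2123]
tcp_rot: [-1.972, -2.442, -0.0]
wrist_force: [-0.8, -0.5, 0.4]
width: 1.001
grip_force: 0.0
```

Request:
drive_tool([
  [0, 0, 0, 0, 0, -0.03, 1],
  [0, 0, 0, 0.02, 0.005, 0, 1],
  [0, 0, 0, 0.04, 0.009, 0, 1],
  [0, 0, 0, 0.04, 0.009, 0, 1],
  [0, 0, 0, 0.04, 0.009, 0, 1],
  [0, 0, 0, 0.04, 0.009, 0, 1],
  [0, 0, 0, 0.04, 0.009, 0, 1],
  [0, 0, 0, 0.04, 0.008, 0, 1],
])

```text
time: 20.9
tool_pos: [0.4569, -0.088, 0.2427]
tcp_rot: [1.973, 2.443, 0.001]
wrist_force: [0.9, 1.1, 0.5]
width: 1.001
grip_force: 0.0
```

Request:
drive_tool([
  [0, 0, 0, 0.04, 0.008, 0, 1],
  [0, 0, 0, 0.02, 0.004, 0, 1],
  [0, 0, 6.4, 0, 0, 0, 1],
  [0, 0, 6.4, 0, 0, 0, 1],
  [0, 0, 6.4, 0, 0, 0, 1],
  [0, 0, 6.2, 0, 0, 0, 1],
  [0, 0, 0, 0, 0, 0, 1],
  [0, 0, 0, 0, 0, 0, 1],
])

```text
time: 21.57
tool_pos: [0.4563, -0.0285, 0.2423]
tcp_rot: [2.459, 1.954, 0.001]
wrist_force: [-0.2, 0.1, 1.2]
width: 1.0
grip_force: 0.0
```

```bash
python3 lk.py mug .05 .457 -.028 -.233 5; python3 lk.py carton .05 .455 -.356 1.78 5b
```

```text
top 0.61 91 [ 0.4491 -0.0261 -0.4127] 7.107
scene 0.93 823 [ 0.4589 -0.03   -0.0454] 0.126
[ 0.4562193  -0.02861172  0.24194385] [2.46118453e+00 1.95224484e+00 1.71538356e-04]
top 0.75 992 [ 0.455  -0.3552  1.7432] 0.055
scene 0.68 1019 [ 0.4562 -0.3573  1.7735] 0.045
[ 0.45619858 -0.02859287  0.24179644] [-2.46220843e+00 -1.95117592e+00  3.35470564e-05]
```

Request:
drive_tool([
  [0, 0, 0, 0, 0.001, 0.015, 1],
  [0, 0, 0, 0, 0, 0.03, 1],
  [0, 0, 0, 0, 0, 0.03, 1],
  [0, 0, 0, 0, 0, 0.03, 1],
  [0, 0, 0, 0, 0, 0.03, 1],
  [0, 0, 0, 0, 0, 0.02, 1],
  [0, 0, 0, 0, 0, 0.01, 1],
  [0, 0, 0, 0, 0, 0, 1],
])

```text
time: 22.63
tool_pos: [0.4548, -0.0285, 0.0742]
tcp_rot: [-2.459, -1.949, 0.006]
wrist_force: [0.1, -0.2, -0.9]
width: 0.998
grip_force: 0.0
```

Request:
drive_tool([
  [0, 0, 0, 0, 0, 0, 0.85],
  [0, 0, 0, 0, 0, 0, 0.8],
  [0, 0, 0, 0, 0, 0, 0.75],
  [0, 0, 0, 0, 0, 0, 0.7],
  [0, 0, 0, 0, 0, 0, 0.65],
  [0, 0, 0, 0, 0, 0, 0.6],
  [0, 0, 0, 0, 0, 0, 0.5],
  [0, 0, 0, 0, 0, 0, 0.4],
])

```text
time: 23.3
tool_pos: [0.4587, -0.0289, 0.0788]
tcp_rot: [2.461, 1.949, 0.004]
wrist_force: [-1.7, -0.3, 6.8]
width: 0.704
grip_force: 42.3
```

Request:
drive_tool([
  [0, 0, 0, 0, 0, -0.005, 0.4],
  [0, 0, 0, 0, 0, -0.01, 0.4],
  [0, 0, 0, 0, 0, -0.02, 0.4],
  [0, 0, 0, 0, 0, -0.03, 0.4],
  [0, 0, 0, 0, 0, -0.03, 0.4],
  [0, 0, 0, 0, 0, -0.03, 0.4],
  [0, 0, 0, 0, 0, -0.025, 0.4],
  [0, 0, 0, 0, 0, -0.01, 0.4],
])

```text
time: 23.97
tool_pos: [0.4593, -0.029, 0.242]
tcp_rot: [2.458, 1.947, 0.008]
wrist_force: [-0.0, 0.2, -2.1]
width: 0.695
grip_force: 44.2
```

Request:
drive_tool([
  [0, 0, 0, 0.01, -0.002, 0, 0.4],
  [0, 0, 0, 0.02, -0.004, 0, 0.4],
  [0, 0, 0, 0.031, -0.0067, 0, 0.4],
  [0, 0, 0, 0.031, -0.0067, 0, 0.4],
  [0, 0, 0, 0.031, -0.0067, 0, 0.4],
  [0, 0, 0, 0.031, -0.0067, 0, 0.4],
  [0, 0, 0, 0.031, -0.0067, 0, 0.4],
  [0, 0, 0, 0.031, -0.0067, 0, 0.4],
])

```text
time: 24.63
tool_pos: [0.4596, 0.1938, 0.2341]
tcp_rot: [-2.461, -1.95, 0.006]
wrist_force: [0.3, 0.0, -1.7]
width: 0.703
grip_force: 44.0
```

Request:
drive_tool([
  [0, 0, 0, 0.031, -0.0067, 0, 0.4],
  [0, 0, 0, 0.031, -0.0067, 0, 0.4],
  [0, 0, 0, 0.031, -0.0067, 0, 0.4],
  [0, 0, 0, 0.031, -0.0067, 0, 0.4],
  [0, 0, 0, 0.031, -0.0067, 0, 0.4],
  [0, 0, 0, 0.017, -0.003, 0, 0.4],
  [0, 0, 0, 0.01, -0.002, 0, 0.4],
  [0, 0, 0, 0, 0, 0, 0.4],
])

```text
time: 25.3
tool_pos: [0.4647, 0.3794, 0.2348]
tcp_rot: [-2.46, -1.953, 0.005]
wrist_force: [-0.3, 0.1, -1.5]
width: 0.702
grip_force: 44.0
```

Request:
drive_tool([
  [0, 0, 0, 0, 0, 0, 0.4],
  [0, 0, 0, 0, 0, 0, 0.4],
])

```text
time: 25.47
tool_pos: [0.4656, 0.3766, 0.2361]
tcp_rot: [2.463, 1.949, -0.003]
wrist_force: [0.2, 0.6, -3.0]
width: 0.7
grip_force: 44.1
```

```bash
python3 lk.py mug .208 .4663 .3776 -.233 6
python3 - <<'E'
from h import *
p=read_camera("scene");x=masks_of(p,"banding_wheel")
for r in x[:1]: m=np.array(r["mask"]);H["banding_wheel"]+= [cyl(.04,0,.045,.05)];print(r["score"],m.sum(),fit([(p,m,np.zeros_like(m))],"banding_wheel",0,[.466,.378],[0]))
i=cv2.imread("pics/scene6.png")[40:240,280:530];cv2.imwrite("pics/s6c.png",cv2.resize(i,None,fx=2.5,fy=2.5))
E
```

```text
top 0.95 724 [ 0.4588  0.3614 -0.3645] 0.654
scene 0.57 552 [ 0.4667  0.3745 -0.0865] 0.916
[0.46607376 0.37692291 0.23701243] [2.46392966e+00 1.94869191e+00 2.51517885e-04]
0.77 2026 (array([0.47067366, 0.37521077, 0.08470954]), np.float64(0.08601513655807833))
```

View pics/s6c.png

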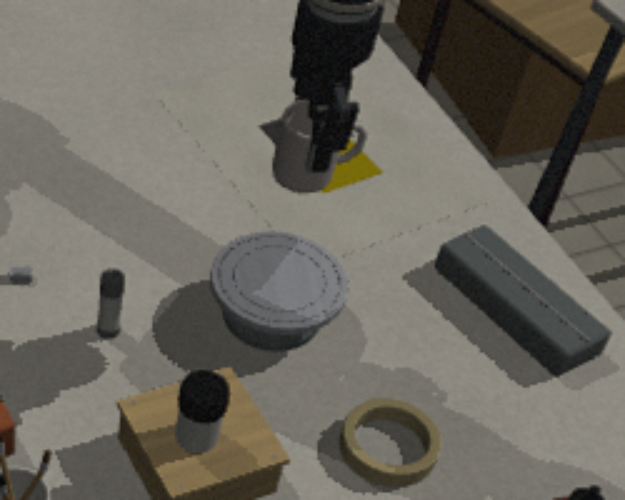

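The mug is upright in the gripper, and the wheel disc is clear (crop centre about (280,280)). I'll lower the mug.

Request:
drive_tool([
  [0, 0, 0, 0, 0.001, 0.01, 0.4],
  [0, 0, 0, 0, 0, 0.025, 0.4],
  [0, 0, 0, 0, 0, 0.03, 0.4],
  [0, 0, 0, 0, 0, 0.03, 0.4],
  [0, 0, 0, 0, 0, 0.025, 0.4],
  [0, 0, 0, 0, 0, 0.014, 0.4],
  [0, 0, 0, 0, 0, 0.006, 0.4],
  [0, 0, 0, 0, 0, 0, 0.4],
])

```text
time: 26.43
tool_pos: [0.4654, 0.3766, 0.0942]
tcp_rot: [-2.463, -1.95, 0.007]
wrist_force: [0.1, -0.1, -2.0]
width: 0.702
grip_force: 44.0
```

Request:
drive_tool([
  [0, 0, 0, 0, 0, 0.002, 0.4],
  [0, 0, 0, 0, 0, 0.002, 0.4],
  [0, 0, 0, 0, 0, 0, 0.4],
])

```text
time: 26.68
tool_pos: [0.4677, 0.3785, 0.0941]
tcp_rot: [2.462, 1.951, 0.004]
wrist_force: [-0.3, 0.4, -3.4]
width: 0.702
grip_force: 44.0
```

Request:
drive_tool([
  [0, 0, 0, 0, 0, 0.001, 0.4],
  [0, 0, 0, 0, 0, 0, 0.4],
])

```text
time: 26.85
tool_pos: [0.4673, 0.3782, 0.0927]
tcp_rot: [2.462, 1.951, 0.003]
wrist_force: [1.1, -0.6, -1.4]
width: 0.7
grip_force: 44.0
```

Request:
drive_tool([
  [0, 0, 0, 0, 0, 0.001, 0.4],
  [0, 0, 0, 0, 0, 0.001, 0.4],
  [0, 0, 0, 0, 0, 0, 0.4],
])

```text
time: 27.1
tool_pos: [0.4667, 0.3778, 0.0897]
tcp_rot: [2.463, 1.951, -0.0]
wrist_force: [0.5, 0.2, -1.8]
width: 0.697
grip_force: 44.0
```

Request:
drive_tool([
  [0, 0, 0, 0, 0, 0.001, 0.4],
  [0, 0, 0, 0, 0, 0, 0.4],
])

```text
time: 27.27
tool_pos: [0.4669, 0.378, 0.089]
tcp_rot: [2.463, 1.951, 0.001]
wrist_force: [0.5, -0.2, -0.9]
width: 0.699
grip_force: 44.0
```

Request:
drive_tool([
  [0, 0, 0, 0, 0, 0.001, 0.4],
  [0, 0, 0, 0, 0, 0, 0.4],
])

```text
time: 27.43
tool_pos: [0.4669, 0.378, 0.0889]
tcp_rot: [-2.463, -1.951, -0.001]
wrist_force: [-2.7, -1.5, 4.2]
width: 0.7
grip_force: 44.4
```

Request:
drive_tool([
  [0, 0, 0, 0, 0, 0, 0.75],
  [0, 0, 0, 0, 0, 0, 0.85],
  [0, 0, 0, 0, 0, 0, 1],
  [0, 0, 0, 0, 0, 0, 1],
  [0, 0, 0, 0, 0, -0.01, 1],
  [0, 0, 0, 0, 0, -0.03, 1],
  [0, 0, 0, 0, 0, -0.04, 1],
  [0, 0, 0, 0, 0, -0.04, 1],
])

```text
time: 28.1
tool_pos: [0.4658, 0.3771, 0.2082]
tcp_rot: [-2.463, -1.951, 0.005]
wrist_force: [1.5, 0.8, 0.3]
width: 1.003
grip_force: 0.0
```

Request:
drive_tool([
  [0, 0, 0, 0, 0, -0.03, 1],
  [0, 0, 0, -0.0085, 0.0127, 0, 1],
  [0, 0, 0, -0.02, 0.032, 0, 1],
  [0, 0, 0, -0.02, 0.032, 0, 1],
  [0, 0, 0, -0.02, 0.032, 0, 1],
  [0, 0, 0, -0.02, 0.032, 0, 1],
  [0, 0, 0, -0.02, 0.032, 0, 1],
  [0, 0, 0, -0.016, 0.024, 0, 1],
])

```text
time: 28.77
tool_pos: [0.6317, 0.2093, 0.2387]
tcp_rot: [2.463, 1.949, 0.002]
wrist_force: [0.6, 0.3, 0.4]
width: 0.996
grip_force: 0.0
```

Request:
drive_tool([
  [0, 0, 0, -0.008, 0.012, 0, 1],
  [0, 0, 0, 0, 0, 0, 1],
  [0, 0, 0, 0, 0, 0, 1],
  [0, 0, 0, 0, 0, 0, 1],
])

```text
time: 29.1
tool_pos: [0.6388, 0.202, 0.2379]
tcp_rot: [-2.461, -1.951, 0.0]
wrist_force: [0.6, 0.8, 0.3]
width: 1.004
grip_force: 0.0
```

```bash
python3 lk.py paint_jar .06 .64 .2015 .1 7; python3 lk.py mug .06 .467 .378 -.23 7b
```

```text
scene 0.77 578 [0.6422 0.2009 0.2101] 0.067
scene 0.68 770 [-0.5067  0.8682  1.9667] 1.0
[0.63874687 0.20238443 0.23797827] [-2.46063224e+00 -1.95279455e+00 -6.02230913e-05]
top 0.64 696 [ 0.4653  0.3806 -0.2339] 0.302
scene 0.75 536 [0.4702 0.3812 0.9414] 0.403
[0.63927299 0.20173593 0.23791266] [2.46162412e+00 1.95187061e+00 1.94146236e-04]
```

Request:
drive_tool([
  [0, 0, 0, 0, 0.001, 0.015, 1],
  [0, 0, 0, 0, 0, 0.025, 1],
  [0, 0, 0, 0, 0, 0.03, 1],
  [0, 0, 0, 0, 0, 0.03, 1],
  [0, 0, 0, 0, 0, 0.02, 1],
  [0, 0, 0, 0, 0, 0.012, 1],
  [0, 0, 0, 0, 0, 0.008, 1],
  [0, 0, 0, 0, 0, 0, 1],
])

```text
time: 30.17
tool_pos: [0.6396, 0.2007, 0.0961]
tcp_rot: [-2.462, -1.95, 0.004]
wrist_force: [-0.6, 0.2, -0.3]
width: 1.003
grip_force: 0.0
```

Request:
drive_tool([
  [0, 0, 0, 0, 0, 0, 0.75],
  [0, 0, 0, 0, 0, 0, 0.7],
  [0, 0, 0, 0, 0, 0, 0.65],
  [0, 0, 0, 0, 0, 0, 0.6],
  [0, 0, 0, 0, 0, 0, 0.55],
  [0, 0, 0, 0, 0, 0, 0.5],
  [0, 0, 0, 0, 0, 0, 0.4],
  [0, 0, 0, 0, 0, 0, 0.3],
], force=30)

```text
time: 30.83
tool_pos: [0.6412, 0.2012, 0.0992]
tcp_rot: [2.462, 1.95, 0.003]
wrist_force: [-1.6, 0.5, 4.8]
width: 0.546
grip_force: 31.1
```

Request:
drive_tool([
  [0, 0, 0, 0, 0, 0, 0.2],
  [0, 0, 0, 0, 0, 0, 0.2],
], force=40)

```text
time: 31.0
tool_pos: [0.6411, 0.2012, 0.0992]
tcp_rot: [2.462, 1.951, 0.002]
wrist_force: [-2.2, 1.3, 5.4]
width: 0.539
grip_force: 40.0
```

Request:
drive_tool([
  [0, 0, 0, 0, 0, -0.005, 0.2],
  [0, 0, 0, 0, 0, -0.01, 0.2],
  [0, 0, 0, 0, 0, -0.02, 0.2],
  [0, 0, 0, 0, 0, -0.025, 0.2],
  [0, 0, 0, 0, 0, -0.025, 0.2],
  [0, 0, 0, 0, 0, -0.015, 0.2],
  [0, 0, 0, -0.01, -0.005, 0, 0.2],
  [0, 0, 0, -0.02, -0.0095, 0, 0.2],
])

```text
time: 31.67
tool_pos: [0.621, 0.1759, 0.1993]
tcp_rot: [2.46, 1.952, 0.006]
wrist_force: [-0.8, 0.5, -2.8]
width: 0.54
grip_force: 41.3
```

Request:
drive_tool([
  [0, 0, 0, -0.029, -0.0139, 0, 0.2],
  [0, 0, 0, -0.029, -0.0139, 0, 0.2],
  [0, 0, 0, -0.029, -0.0139, 0, 0.2],
  [0, 0, 0, -0.029, -0.0139, 0, 0.2],
  [0, 0, 0, -0.029, -0.0139, 0, 0.2],
  [0, 0, 0, -0.029, -0.0139, 0, 0.2],
  [0, 0, 0, -0.029, -0.0139, 0, 0.2],
  [0, 0, 0, -0.014, -0.0065, 0, 0.2],
])

```text
time: 32.33
tool_pos: [0.4646, -0.0149, 0.1958]
tcp_rot: [-2.462, -1.948, 0.007]
wrist_force: [-0.2, 0.2, -1.7]
width: 0.538
grip_force: 41.4
```

Request:
drive_tool([
  [0, 0, 0, -0.0064, -0.0032, 0, 0.2],
  [0, 0, 0, 0, 0, 0, 0.2],
  [0, 0, 0, 0, 0, 0, 0.2],
  [0, 0, 0, 0, 0, 0, 0.2],
])

```text
time: 32.67
tool_pos: [0.4648, -0.0175, 0.1976]
tcp_rot: [-2.462, -1.951, -0.001]
wrist_force: [-0.0, 0.3, -1.5]
width: 0.542
grip_force: 41.4
```

Run:
```python
from h import *
for c in("scene","top"):
    p=read_camera(c);save(p,c+"8.png")
    h=cv2.cvtColor(p["color"],cv2.COLOR_RGB2HSV);m=((h[...,0]<12)&(h[...,1]>130)).astype(np.uint8)
    _,l,st,_=cv2.connectedComponentsWithStats(cv2.morphologyEx(m,cv2.MORPH_OPEN,np.ones((3,3))));m=binary_fill_holes(l==1+np.argmax(st[1:,4]))
    print(m.sum(),fit([(p,m,np.zeros_like(m))],"paver",0,[.465,-.018],[.06]))
    r=masks_of(p,"wooden_box")[0];m=binary_fill_holes(r["mask"]);print(r["score"],m.sum(),fit([(p,m,np.zeros_like(m))],"wooden_box",0,[.633,.2126],[.06]))
i=cv2.imread("pics/scene8.png")[80:280,200:450];cv2.imwrite("pics/s8c.png",cv2.resize(i,None,fx=2.5,fy=2.5))
print(status.read_state()["tool_pos"])
```

```text
2075 (array([ 0.44126509, -0.01573408,  0.04527562]), np.float64(0.3545268131348925))Traceback (most recent call last):
  File "<stdin>", line 7, in <module>
IndexError: list index out of range
```

The arm hides the brick in this view, so I'll use the earlier two-view fit and lower the jar.

Request:
drive_tool([
  [0, 0, 0, 0, 0, 0.01, 0.2],
  [0, 0, 0, 0, 0, 0.02, 0.2],
  [0, 0, 0, 0, 0, 0.025, 0.2],
  [0, 0, 0, 0, 0, 0.02, 0.2],
  [0, 0, 0, 0, 0, 0.015, 0.2],
  [0, 0, 0, 0, 0, 0.008, 0.2],
  [0, 0, 0, 0, 0, 0.004, 0.2],
  [0, 0, 0, 0, 0, 0, 0.2],
])

```text
time: 33.43
tool_pos: [0.4638, -0.0177, 0.0947]
tcp_rot: [-2.461, -1.951, 0.002]
wrist_force: [-0.5, 0.4, -1.0]
width: 0.542
grip_force: 41.4
```

Request:
drive_tool([
  [0, 0, 0, 0, 0, 0.001, 0.2],
  [0, 0, 0, 0, 0, 0.001, 0.2],
  [0, 0, 0, 0, 0, 0, 0.2],
])

```text
time: 33.68
tool_pos: [0.4652, -0.018, 0.0947]
tcp_rot: [2.461, 1.95, 0.002]
wrist_force: [0.6, -0.1, -1.1]
width: 0.539
grip_force: 41.4
```

Request:
drive_tool([
  [0, 0, 0, 0, 0, 0.001, 0.2],
  [0, 0, 0, 0, 0, 0, 0.2],
])

```text
time: 33.85
tool_pos: [0.4647, -0.018, 0.0933]
tcp_rot: [2.462, 1.95, 0.001]
wrist_force: [-0.2, -0.7, -1.6]
width: 0.537
grip_force: 41.4
```

Request:
drive_tool([
  [0, 0, 0, 0, 0, 0.001, 0.2],
  [0, 0, 0, 0, 0, 0.001, 0.2],
  [0, 0, 0, 0, 0, 0, 0.2],
])

```text
time: 34.1
tool_pos: [0.4641, -0.018, 0.0906]
tcp_rot: [-2.462, -1.951, 0.0]
wrist_force: [0.3, 0.3, -2.5]
width: 0.541
grip_force: 41.4
```

Request:
drive_tool([
  [0, 0, 0, 0, 0, 0.001, 0.2],
  [0, 0, 0, 0, 0, 0, 0.2],
])

```text
time: 34.27
tool_pos: [0.4642, -0.018, 0.0896]
tcp_rot: [-2.462, -1.951, 0.0]
wrist_force: [-0.5, 0.6, -1.7]
width: 0.538
grip_force: 41.4
```

Request:
drive_tool([
  [0, 0, 0, 0, 0, 0.001, 0.2],
  [0, 0, 0, 0, 0, 0, 0.2],
])

```text
time: 34.43
tool_pos: [0.4644, -0.018, 0.0893]
tcp_rot: [-2.463, -1.951, 0.0]
wrist_force: [-2.7, 0.4, 4.4]
width: 0.536
grip_force: 41.5
```

Request:
drive_tool([
  [0, 0, 0, 0, 0, 0, 0.6],
  [0, 0, 0, 0, 0, 0, 0.7],
  [0, 0, 0, 0, 0, 0, 0.9],
  [0, 0, 0, 0, 0, 0, 1],
  [0, 0, 0, 0, 0, -0.01, 1],
  [0, 0, 0, 0, 0, -0.03, 1],
  [0, 0, 0, 0, 0, -0.04, 1],
  [0, 0, 0, 0, 0, -0.04, 1],
])

```text
time: 35.1
tool_pos: [0.4631, -0.0179, 0.2097]
tcp_rot: [-2.461, -1.95, 0.003]
wrist_force: [1.3, 0.0, 1.3]
width: 1.0
grip_force: 0.0
```

Request:
drive_tool([
  [0, 0, 0, 0, 0, -0.04, 1],
  [0, 0, 0, -0.008, 0.012, 0, 1],
  [0, 0, 0, -0.02, 0.029, 0, 1],
  [0, 0, 0, -0.02, 0.029, 0, 1],
  [0, 0, 0, -0.02, 0.029, 0, 1],
  [0, 0, 0, -0.02, 0.029, 0, 1],
  [0, 0, 0, -0.02, 0.029, 0, 1],
  [0, 0, 0, -0.02, 0.029, 0, 1],
])

```text
time: 35.77
tool_pos: [0.6172, -0.1867, 0.2492]
tcp_rot: [2.462, 1.95, 0.001]
wrist_force: [0.1, 0.6, 0.5]
width: 0.999
grip_force: 0.0
```

Request:
drive_tool([
  [0, 0, 0, -0.01, 0.013, 0, 1],
  [0, 0, 0, 0, 0, 0, 1],
  [0, 0, 0, 0, 0, 0, 1],
  [0, 0, 0, 0, 0, 0, 1],
])

```text
time: 36.1
tool_pos: [0.6259, -0.1974, 0.2487]
tcp_rot: [-2.462, -1.95, 0.0]
wrist_force: [-0.3, 0.8, -0.4]
width: 1.0
grip_force: 0.0
```

```bash
python3 lk.py bottle .006 .6265 -.198 .1 9; python3 lk.py wooden_box 0 .633 .2126 .06 9; python3 lk.py paint_jar .05 .464 -.018 .1 9;python3 lk.py mug .06 .467 .378 -.23 9;python3 lk.py banding_wheel 0 .467 .378 .1 9
python3 - <<'E'
from h import *
for c in("scene","top"):
    i=cv2.imread(f"pics/{c}9.png"); i=i[90:310,60:460] if c=="scene" else i[120:320,70:490]
    cv2.imwrite(f"pics/{c}9c.png",cv2.resize(i,None,fx=1.9,fy=1.9,interpolation=cv2.INTER_CUBIC))
E
```

```text
top 0.67 784 [0.3486 0.0084 0.4327] 1.545
scene 0.61 767 [ 0.6264 -0.1984  0.0364] 0.052
[ 0.62595575 -0.19692314  0.24921115] [2.46154200e+00 1.95177762e+00 3.59006995e-04]
top 0.95 2998 [0.6347 0.2149 0.0735] 0.074
scene 0.7 2854 [ 0.6318  0.2121 -0.0071] 0.092
[ 0.62628383 -0.19740455  0.24913691] [2.46175937e+00 1.95118907e+00 3.45371272e-04]
top 0.74 376 [ 0.4632 -0.0163  0.3177] 0.111
scene 0.57 480 [ 0.4653 -0.0179  0.1896] 0.138
[ 0.6264332  -0.1977594   0.24884618] [2.46237567e+00 1.95084412e+00 7.05532802e-05]
top 0.62 914 [ 0.466   0.3786 -0.2083] 0.068
scene 0.71 820 [ 0.4671  0.3782 -0.0762] 0.077
[ 0.62645049 -0.19789942  0.24874212] [-2.46257640e+00 -1.95066381e+00  6.70307939e-05]
top 0.95 2305 [0.467  0.3775 0.2638] 0.412
scene 0.57 780 [-0.3597  0.858   1.4333] 1.0
scene 0.56 1503 [0.4849 0.3635 0.3139] 0.439
[ 0.62644407 -0.19793088  0.24872548] [-2.46256536e+00 -1.95064091e+00  1.23778037e-04]
```

View pics/top9c.png

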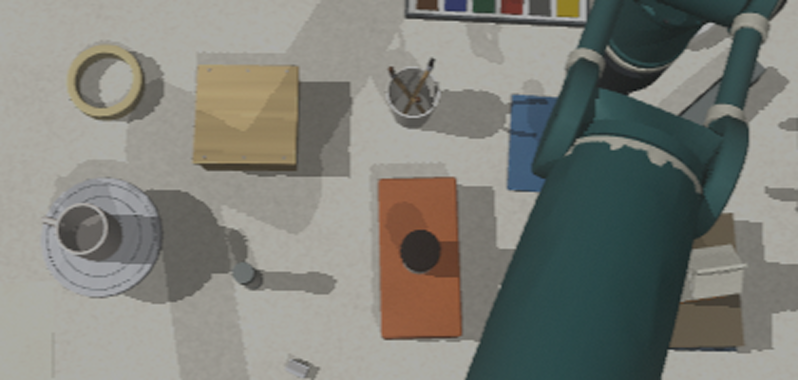

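View pics/scene9c.png

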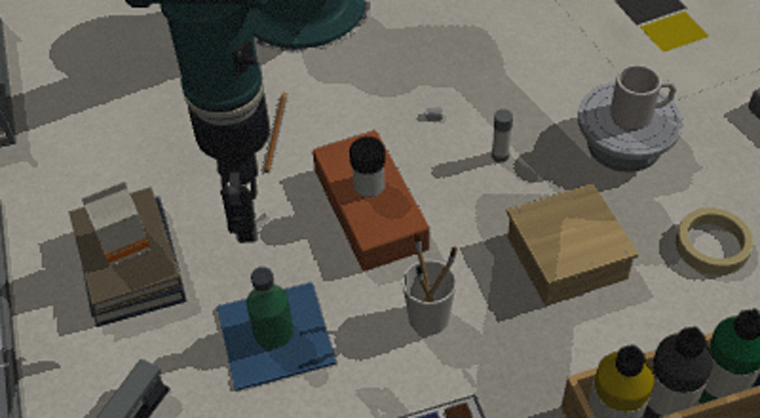

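The carton (115,230), jar (368,165) and mug (636,97) all stand centred on their stands. The bottle is on the tile under the gripper, and the box is empty at (572,242). I'll pick up the bottle.

Request:
drive_tool([
  [0, 0, 0, 0, 0, 0.015, 1],
  [0, 0, 0, 0, 0, 0.025, 1],
  [0, 0, 0, 0, 0, 0.03, 1],
  [0, 0, 0, 0, 0, 0.03, 1],
  [0, 0, 0, 0, 0, 0.025, 1],
  [0, 0, 0, 0, 0, 0.015, 1],
  [0, 0, 0, 0, 0, 0.006, 1],
  [0, 0, 0, 0, 0, 0, 1],
])

```text
time: 37.77
tool_pos: [0.625, -0.1974, 0.1005]
tcp_rot: [-2.46, -1.948, 0.003]
wrist_force: [0.1, -0.9, -0.6]
width: 1.004
grip_force: 0.0
```

Request:
drive_tool([
  [0, 0, 0, 0, 0, 0, 0.6],
  [0, 0, 0, 0, 0, 0, 0.5],
  [0, 0, 0, 0, 0, 0, 0.4],
  [0, 0, 0, 0, 0, 0, 0.35],
  [0, 0, 0, 0, 0, 0, 0.3],
  [0, 0, 0, 0, 0, 0, 0.25],
  [0, 0, 0, 0, 0, 0, 0.2],
  [0, 0, 0, 0, 0, 0, 0.1],
], force=30)

```text
time: 38.43
tool_pos: [0.6271, -0.1981, 0.1042]
tcp_rot: [2.461, 1.95, 0.001]
wrist_force: [-0.9, 1.0, 6.6]
width: 0.299
grip_force: 29.4
```

Request:
drive_tool([
  [0, 0, 0, 0, 0, 0, 0],
  [0, 0, 0, 0, 0, 0, 0],
  [0, 0, 0, 0, 0, 0, 0],
  [0, 0, 0, 0, 0, 0, 0],
], force=40)

```text
time: 38.77
tool_pos: [0.6271, -0.1982, 0.1042]
tcp_rot: [2.461, 1.95, 0.001]
wrist_force: [-1.9, 0.9, 5.9]
width: 0.3
grip_force: 38.8
```

Request:
drive_tool([
  [0, 0, 0, 0, 0, -0.006, 0],
  [0, 0, 0, 0, 0, -0.015, 0],
  [0, 0, 0, 0, 0, -0.03, 0],
  [0, 0, 0, 0, 0, -0.035, 0],
  [0, 0, 0, 0, 0, -0.035, 0],
  [0, 0, 0, 0, 0, -0.035, 0],
  [0, 0, 0, 0, 0, -0.03, 0],
  [0, 0, 0, 0, 0, -0.01, 0],
])

```text
time: 39.43
tool_pos: [0.6284, -0.1985, 0.3047]
tcp_rot: [2.457, 1.946, 0.007]
wrist_force: [0.3, -0.1, -1.3]
width: 0.301
grip_force: 39.8
```

Request:
drive_tool([
  [0, 0, 0, 0.01, -0.002, 0, 0],
  [0, 0, 0, 0.02, -0.0045, 0, 0],
  [0, 0, 0, 0.031, -0.0068, 0, 0],
  [0, 0, 0, 0.031, -0.0068, 0, 0],
  [0, 0, 0, 0.031, -0.0068, 0, 0],
  [0, 0, 0, 0.031, -0.0068, 0, 0],
  [0, 0, 0, 0.031, -0.0068, 0, 0],
  [0, 0, 0, 0.031, -0.0068, 0, 0],
])

```text
time: 40.1
tool_pos: [0.6276, 0.0255, 0.2942]
tcp_rot: [-2.459, -1.948, 0.008]
wrist_force: [-0.1, -0.1, -3.4]
width: 0.297
grip_force: 39.7
```

Request:
drive_tool([
  [0, 0, 0, 0.031, -0.0068, 0, 0],
  [0, 0, 0, 0.031, -0.0068, 0, 0],
  [0, 0, 0, 0.031, -0.0068, 0, 0],
  [0, 0, 0, 0.031, -0.0068, 0, 0],
  [0, 0, 0, 0.031, -0.0068, 0, 0],
  [0, 0, 0, 0.021, -0.0046, 0, 0],
  [0, 0, 0, 0.01, -0.002, 0, 0],
  [0, 0, 0, 0, 0, 0, 0],
])

```text
time: 40.77
tool_pos: [0.631, 0.216, 0.2949]
tcp_rot: [-2.457, -1.953, 0.007]
wrist_force: [0.4, -0.1, -2.9]
width: 0.298
grip_force: 39.7
```

Request:
drive_tool([
  [0, 0, 0, 0, 0, 0, 0],
  [0, 0, 0, 0, 0, 0, 0],
])

```text
time: 40.93
tool_pos: [0.6325, 0.2122, 0.2974]
tcp_rot: [2.463, 1.95, -0.004]
wrist_force: [0.1, -0.5, -2.2]
width: 0.299
grip_force: 39.7
```

Target TCP z is about 0.158, a descent of 0.139 m. I'll go down 0.131 m and then creep.

Request:
drive_tool([
  [0, 0, 0, 0, 0, 0.01, 0],
  [0, 0, 0, 0, 0, 0.025, 0],
  [0, 0, 0, 0, 0, 0.03, 0],
  [0, 0, 0, 0, 0, 0.03, 0],
  [0, 0, 0, 0, 0, 0.02, 0],
  [0, 0, 0, 0, 0, 0.01, 0],
  [0, 0, 0, 0, 0, 0.006, 0],
  [0, 0, 0, 0, 0, 0, 0],
])

```text
time: 41.6
tool_pos: [0.6324, 0.2125, 0.1664]
tcp_rot: [-2.463, -1.949, 0.003]
wrist_force: [0.4, 0.3, -2.7]
width: 0.303
grip_force: 39.7
```

Request:
drive_tool([
  [0, 0, 0, 0, 0, 0.001, 0],
  [0, 0, 0, 0, 0, 0.001, 0],
  [0, 0, 0, 0, 0, 0, 0],
])

```text
time: 41.85
tool_pos: [0.6341, 0.2138, 0.1677]
tcp_rot: [2.462, 1.95, 0.005]
wrist_force: [0.2, 0.6, -1.9]
width: 0.3
grip_force: 39.7
```

Request:
drive_tool([
  [0, 0, 0, 0, 0, 0.001, 0],
  [0, 0, 0, 0, 0, 0, 0],
])

```text
time: 42.02
tool_pos: [0.6334, 0.2138, 0.1657]
tcp_rot: [2.462, 1.951, 0.002]
wrist_force: [-0.4, 0.7, -2.6]
width: 0.297
grip_force: 39.7
```

Request:
drive_tool([
  [0, 0, 0, 0, 0, 0.002, 0],
  [0, 0, 0, 0, 0, 0.002, 0],
  [0, 0, 0, 0, 0, 0, 0],
  [0, 0, 0, 0, 0, 0, 0],
])

```text
time: 42.35
tool_pos: [0.6326, 0.2135, 0.1603]
tcp_rot: [-2.462, -1.951, 0.001]
wrist_force: [0.3, -0.5, -2.7]
width: 0.299
grip_force: 39.8
```

Request:
drive_tool([
  [0, 0, 0, 0, 0, 0.001, 0],
  [0, 0, 0, 0, 0, 0, 0],
])

```text
time: 42.52
tool_pos: [0.6328, 0.2136, 0.1595]
tcp_rot: [-2.462, -1.951, 0.0]
wrist_force: [-0.3, -0.5, -2.7]
width: 0.299
grip_force: 39.8
```

Request:
drive_tool([
  [0, 0, 0, 0, 0, 0.001, 0],
  [0, 0, 0, 0, 0, 0, 0],
])

```text
time: 42.68
tool_pos: [0.6328, 0.2135, 0.1586]
tcp_rot: [-2.463, -1.951, 0.0]
wrist_force: [-0.0, 0.2, -3.3]
width: 0.3
grip_force: 39.8
```

Request:
drive_tool([
  [0, 0, 0, 0, 0, 0.001, 0],
  [0, 0, 0, 0, 0, 0, 0],
])

```text
time: 42.85
tool_pos: [0.6331, 0.2137, 0.1584]
tcp_rot: [2.462, 1.951, 0.001]
wrist_force: [-1.0, -0.3, 0.1]
width: 0.297
grip_force: 39.9
```

Request:
drive_tool([
  [0, 0, 0, 0, 0, 0.0005, 0],
  [0, 0, 0, 0, 0, 0, 0],
])

```text
time: 43.02
tool_pos: [0.6333, 0.2138, 0.1584]
tcp_rot: [2.462, 1.95, 0.002]
wrist_force: [-1.2, -0.1, 3.2]
width: 0.3
grip_force: 40.2
```

Contact. I'll release and rise clear.

Request:
drive_tool([
  [0, 0, 0, 0, 0, 0, 0.4],
  [0, 0, 0, 0, 0, 0, 0.5],
  [0, 0, 0, 0, 0, 0, 0.7],
  [0, 0, 0, 0, 0, 0, 1],
  [0, 0, 0, 0, 0, -0.01, 1],
  [0, 0, 0, 0, 0, -0.03, 1],
  [0, 0, 0, 0, 0, -0.04, 1],
  [0, 0, 0, 0, 0, -0.03, 1],
])

```text
time: 43.68
tool_pos: [0.6331, 0.2136, 0.27]
tcp_rot: [2.462, 1.95, 0.002]
wrist_force: [0.5, 0.6, 0.6]
width: 0.997
grip_force: 0.0
```

Request:
drive_tool([
  [0, 0, 0, 0.02, 0.03, -0.01, 1],
  [0, 0, 0, 0.02, 0.03, 0, 1],
  [0, 0, 0, 0.02, 0.03, 0, 1],
  [0, 0, 0, 0.02, 0.03, 0, 1],
  [0, 0, 0, 0.01, 0.01, 0, 1],
  [0, 0, 0, 0, 0, 0, 1],
  [0, 0, 0, 0, 0, 0, 1],
  [0, 0, 0, 0, 0, 0, 1],
])

```text
time: 44.35
tool_pos: [0.7794, 0.2711, 0.2776]
tcp_rot: [-2.462, -1.951, 0.001]
wrist_force: [-0.2, 0.3, -0.2]
width: 1.002
grip_force: 0.0
```

```bash
for a in "bottle .06 .633 .213 .1" "carton .05 .455 -.356 1.77" "paint_jar .05 .464 -.018 .1" "mug .06 .467 .378 -.23" "beaker 0 .667 0 .1"; do echo $a; python3 lk.py $a 10|head -3; done
python3 - <<'E'
from h import *
i=cv2.imread("pics/scene10.png")[90:310,60:460];cv2.imwrite("pics/s10c.png",cv2.resize(i,None,fx=1.9,fy=1.9))
E
```

```text
bottle .06 .633 .213 .1
top 0.61 551 [0.6304 0.2134 0.0879] 0.154
scene 0.86 758 [0.6321 0.2139 0.2726] 0.075
scene 0.46 2518 [-0.3848  0.5174  5.2778] 1.0
carton .05 .455 -.356 1.77
top 0.85 1010 [ 0.4553 -0.355   1.7696] 0.052
scene 0.59 948 [ 0.4562 -0.3566  1.6996] 0.049
[0.77972624 0.2712507  0.27798555] [2.46251494e+00 1.95045065e+00 8.48043567e-04]
paint_jar .05 .464 -.018 .1
top 0.68 381 [ 0.4629 -0.0169  0.1187] 0.099
top 0.5 2660 [0.363  0.013  0.6272] 1.149
scene 0.95 513 [ 0.4654 -0.0179  0.1826] 0.069
mug .06 .467 .378 -.23
top 0.53 178 [ 0.4637  0.3936 -0.3505] 4.034
[0.78004444 0.27143909 0.27716412] [-2.46253825e+00 -1.95065078e+00  1.97734106e-04]
beaker 0 .667 0 .1
top 0.87 729 [0.6669 0.0009 0.2366] 0.076
scene 0.88 916 [6.665e-01 3.000e-04 1.982e-01] 0.092
[0.78008172 0.27142802 0.27720346] [-2.46259116e+00 -1.95063348e+00  8.88985370e-05]
```

View pics/s10c.png

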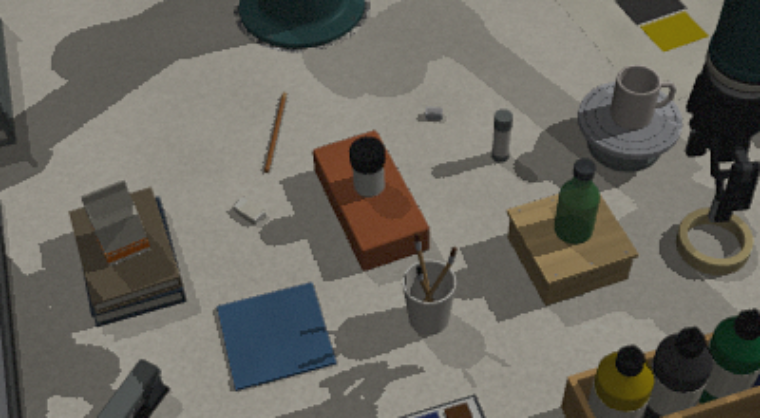

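All four pieces stand upright and centred: bottle on the box (577,210), mug on the wheel (636,97), carton on the books (115,230) and jar on the brick (368,165). The beaker hasn't moved and the arm is clear, so I'm handing in.

```bash
python3 -c "
from workcell import workorder
print(workorder.finish_job())"
```

```text
the job is handed in; nothing more can be done
None
```

I handed in the job at about 45 s of the 136 s limit: the bottle is on the wooden box, the mug on the banding wheel, the carton on the books and the paint jar on the brick, each upright and within about 4 mm of its stand's middle by my camera fits, and the beaker is where it was; the hand-in call returned no verdict.

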